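Secure the pressing boards: washer over the tie rod, hairpin clip snapped on

TASK

A freshly bound book is clamped between two wooden pressing boards. On the near tie rod, put the large steel washer over the rod's head so that it lies flat on the board, then push the hairpin spring clip sideways onto the rod's neck, between washer and head, until it snaps home like the one on the far rod, and let go. The rod gives in its soft bush: push only as hard as the snap needs, stop as soon as it snaps instead of ramming the clip on against its stop, and leave everything else on the bench where it is.

Things in the scene. Friction and masses are not known exactly. Their poses are not given: they have to be found in the camera images.
- press: Pressing boards: two pale wooden boards 310 mm long (x), 130 mm wide (y), a blue book between; fixed. Origin at bench level on the near tie rod's rest axis; x runs along the boards to the far rod (205 mm away, already secured by washer and clip), z up. The boards' top face is 60 mm above the bench and begins at x = -70 mm.
- neck (a point): Point on the near steel rod's axis, 70 mm above the bench: the height of the washer's top once it lies on the board. Moves with the rod; axes parallel to the press. The rod is 14 mm thick up to 14 mm above this point (this free part is the neck); then the head, 22 mm wide, tapering to 8 mm at its top, 26 mm above this point.
- rod (a joint): How far the near tie rod has been pushed aside along +x of the press, in m: 0 at rest. Its soft rubber bush gives 1 mm per newton, along x of the press only, and springs back. A normal snap takes 10 to 18 N; more than 23 mm (or 18 mm the other way) is too far, and so is more than 11 mm once the clip is home (rammed against its stop).
- washer: The large steel washer: outside 50 mm, hole 28 mm, 10 mm thick, 0.11 kg, loose, lying flat. Origin at the centre of its underside.
- clip: Hairpin clip lying flat, 7 mm steel wire. Origin: centre of its seat (rod axis when home), at its underside; +x towards the open mouth, to point along +x of the press. Legs reach x = 30 mm; mouth 23 mm wide inside, narrowing to 7 mm between the bulges at x = 9 mm; stop at x = -8.5 mm behind the seat. The push rises as the legs spread and drops as the bulges pass.
- grip (a point): Centre of the clip's black plastic grip, 10 mm above the clip's underside, 49 mm behind (-x) its origin. Block 26 mm long (x), 24 mm wide (y), 20 mm high; the wire bow ends 29 mm behind this point. Axes as the clip's.
- small_washer: Bystander: a smaller steel washer, outside 38 mm, hole 16 mm, 10 mm thick; does not pass the rod's head. Origin at its underside's centre.
- beaker: Bystander: white plastic beaker, 90 mm wide, 120 mm high. Origin at its underside's centre.
- jar_lid: Bystander: white lid, a disc 84 mm wide, 12 mm high. Origin at its underside's centre.
- folder: Bystander: white folder (flat stick), 150 mm long (x), 22 mm wide, 5 mm high. Origin at its underside's centre.
- brush: Bystander: brush lying along its x axis.
- weight: Bystander: grey cloth-covered weight, 70 by 90 mm, 75 mm high. Origin at its underside's centre.
- paste_jar: Bystander: white jar, 68 mm wide, 85 mm high. Origin at its underside's centre.
Mind the look-alikes: they are no part of the job. What is shaped like the washer but green or red is not meant. Leave any green look-alike of the clip alone.

How it is judged:
By the outcome, as a careful person would: the job done as asked, in the order asked, and still so for the second after the job is handed in, with the robot touching nothing.
It also fails if it takes over 72 s, if anything falls off the work surface, if the arm or the gripper's body presses on something with over 40 N, if the wrist force passes 120 N, or if a joint passes its speed limit or range.

ROBOT

A 6-joint arm with a two-finger parallel gripper is mounted at the origin on the work surface. World frame = base frame: x ahead of the robot, y to its left, z up, the work surface at z = 0. Lengths are in m, angles in rad, forces in N, time in s.
With the tool pointing down it reaches from about 0.3 to 0.775 m from the base axis. Payload 14.6 kg.
Tool frame: the origin (TCP) lies between the finger pads; the fingertips stand 22 mm ahead of it and the grasp point (between the pads) lies 3 mm ahead of it; z points along the fingers, y is the direction in which the jaws open and shut (so a half turn about z gives the same grasp; the last joint's range is limited). The gripper opens to 85 mm and grips with 20 to 120 N. Pads are 22 mm wide; open, the fingers measure 114 mm over their backs; the gripper's body (76 mm by 85 mm) begins 54 mm behind the grasp point. The pads swing forward as they close: fully open they stand 13 mm farther back than shut.
Start: joints at [-1.34, 0.3, 1.521, -0, 1.321, -0.067], TCP at [0.161, -0.526, 0.253] pointing down, gripper open.
Joint ranges: [-3.03, 3.03], [-0.79, 2.21], [0.23, 2.52], [-1.04, 4.18], [0, 3.07], [-2.55, 2.55]. Speed limits (rad/s): [2.22, 2.22, 2.57, 3.14, 3.14, 3.14].

INTERFACE

Orientations are given as [roll, pitch, yaw] about the fixed x, y, z axes, in that order (R = Rz(yaw) Ry(pitch) Rx(roll)).
In Python, from bench import telemetry, get_image, get_calibration, job gives the robot as it stands.
- The arm moves only by the shell command python3 -m crank 'ROWS' [OPENING] [FORCE]. ROWS is JSON, one flat list of numbers, 6 for each row, row after row: the shift along the tool's x, y, z each as a share of 0.25 m, from -1 to 1, then the turn, a rotation vector about the tool's x, y, z each as a share of pi/2 rad, from -1 to 1. A call has 1 to 8 rows; each row shifts and turns the commanded pose from where the row before left it, along the tool's axes as they then stand; what a row does not reach is not made up. A row lasts 1/12 s, in which the tool goes at most 41.7 mm and 7.16 degrees, less where a joint would pass 70% of its speed; a pose out of reach is approached as far as the arm can. A call with a number of a shift or a turn outside -1 to 1 is refused whole. A call with a gripper value outside its range is refused whole. OPENING is the opening, from 0 (shut) to 1 (fully open), set as the call begins (- or left out, the last holds). The fingers move at their own pace and stop on an object; FORCE is the grip in N (left out, the last holds). Time passes only in rows, so rows that do not move let the fingers close. It gives the time, the measured TCP pose, the force and the opening at its end, in the units of the state.
- telemetry.read_state(): the state, without advancing time (a new reading comes with each control period).
- get_image(name): name is "side" or "top"; returns (picture, depth): 480x640x3 uint8, red, green, blue; 480x640 float32, m along the optical axis (not along the pixel's ray), 0 where there is no reading.
- get_calibration(name): a dict with "mtx" (3x3 intrinsics, pixels), "R" (3x3) and "t" (3): a world point X has camera coordinates R X + t. Camera axes: x right, y down, z forward; pixel columns grow to the right and rows downward; lengths in m; the calibration is good to about 2 mm. A picture is of the moment at which its call begins. get_calibration takes no time and is no camera call.
- job.job_done(): hands the job in, once; it reports no verdict.
The state is a dict: "time_s": time; "q": joint angles; "joint_vel": joint speeds; "joint_torque": joint torques, N m; "tool_pos": TCP position; "eef_rot": TCP orientation; "ft_force": force on the tool from outside, world axes, zero at the start; "torque": the same for the moment, N m; "gripper_width": finger opening in m.
Only numpy, scipy, OpenCV 4.12 (cv2) and the standard library are available. Lean on these libraries where they do the work, as an engineer would, in place of code of your own. Each camera call takes 0.05 s, during which the arm holds its last target. There are 200 camera calls.

## Working session

There is one attempt and no reset: what is moved stays moved. The work goes in short steps, Python scripts to look and compute and a shell command to move; the robot and the scene stay as the last step left them, time stands still between calls to the robot, and variables do not carry over. Pictures are saved under pics/ and viewed, about 8 in all and at most 12, crops included, and the job is handed in when it is done.

```bash
mkdir -p pics; ls; cat > h.py <<'E'
import numpy as np, cv2
from bench import telemetry, get_image, get_calibration, job
def grab(n,f):
    im,d=get_image(n); cv2.imwrite('pics/'+f+'.png',im[:,:,::-1]); np.savez('pics/'+f,im=im,d=d); return im,d
def ray(n,uv,z):
    c=get_calibration(n);K,R,t=[np.array(c[k]) for k in('mtx','R','t')]
    d=R.T@np.linalg.solve(K,[uv[0],uv[1],1]);o=-R.T@t
    return o+d*(z-o[2])/d[2]
def proj(n,X):
    c=get_calibration(n);K,R,t=[np.array(c[k]) for k in('mtx','R','t')]
    p=K@(R@np.array(X)+t);return p[:2]/p[2]
def cloud(n,d):
    c=get_calibration(n);K,R,t=[np.array(c[k]) for k in('mtx','R','t')]
    v,u=np.mgrid[:480,:640];p=np.stack([u,v,np.ones_like(u)],-1)@np.linalg.inv(K).T*d[...,None]
    return (p-t)@R
E
python3 - <<'E'
from h import *
for n in('top','side'):
    grab(n,n+'0'); c=get_calibration(n);R=np.array(c['R']);print(n,c['mtx'],-R.T@c['t'],R.round(2).tolist())
s=telemetry.read_state();print(s)
E
```

```text
pics
top [[458.62001055   0.         324.01986236]
 [  0.         458.62001055 247.0351515 ]
 [  0.           0.           1.        ]] [0.35544722 0.01840599 1.01446956] [[-0.16, -0.99, 0.0], [-0.97, 0.15, -0.21], [0.21, -0.03, -0.98]]
side [[439.32966568   0.         320.13273769]
 [  0.         439.32966568 235.09140867]
 [  0.           0.           1.        ]] [0.09529355 0.66025151 0.69532421] [[-0.83, -0.56, -0.01], [-0.33, 0.51, -0.8], [0.45, -0.66, -0.6]]
{'time_s': 0.1, 'q': array([-1.33961680e+00,  3.00443587e-01,  1.52149252e+00, -2.06116857e-05,
        1.32069200e+00, -6.66372014e-02]), 'joint_vel': array([-0.0009524 , -0.00451021, -0.00096135,  0.00068098, -0.00096196,
        0.00043096]), 'joint_torque': array([ 4.29077454e-04, -5.44377995e+01, -3.62369156e+01, -8.74827310e-05,
        3.05828056e-03, -9.72183375e-05]), 'tool_pos': array([ 0.16132193, -0.52562691,  0.25277386]), 'eef_rot': array([-3.14055817e+00, -4.90280868e-05,  2.97821811e-01]), 'ft_force': array([0.04163917, 0.13651447, 0.02755226]), 'torque': array([-0.0124425 , -0.00861604, -0.03171424]), 'gripper_width': 0.08524215714128791}
```

View pics/top0.png

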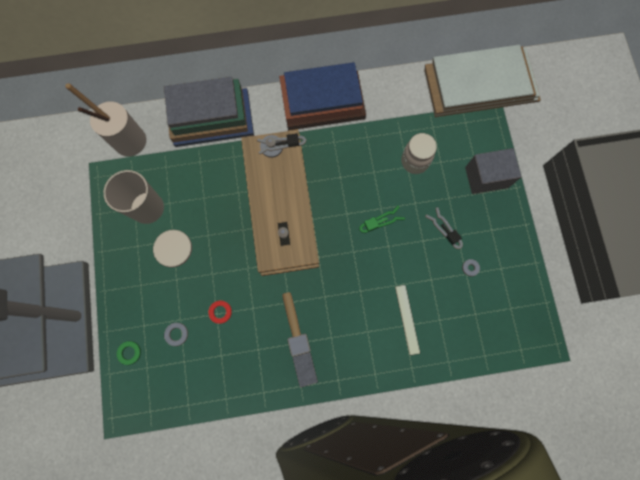

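View pics/side0.png

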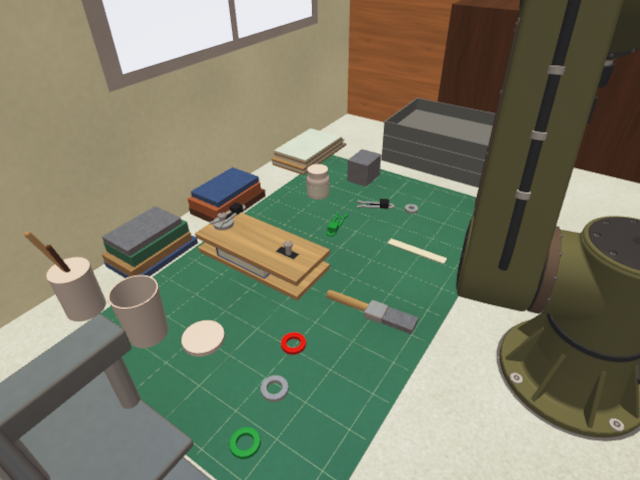

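The top view shows the large grey washer at (176,334) and the small one at (472,267). The near rod is at (284,233), the far rod at (272,150). The steel clip has its grip at (455,240) and its mouth toward (432,212). Next I'll measure these.

```bash
python3 - <<'E'
from h import *
for n in('top','side'):
    f=np.load(f'pics/{n}0.npz');im=f['im'];d=f['d'];P=cloud(n,d)
    hsv=cv2.cvtColor(im,cv2.COLOR_RGB2HSV)
    print(n,'board z',np.median(P[210:220,262:280,2]) if n=='top' else np.median(P[235:245,230:250,2]))
    # low-saturation grey blobs on the mat -> washers, clip
    m=((hsv[...,1]<70)&(hsv[...,2]>60)&(np.abs(P[...,2])<.03)&(P[...,0]>.15)&(P[...,0]<.8)).astype(np.uint8)
    k,l,st,ce=cv2.connectedComponentsWithStats(m)
    for i in range(1,k):
        if 60<st[i,4]<900:
            c=max(cv2.findContours((l==i).astype(np.uint8),0,2)[0],key=len);e=cv2.minAreaRect(c)
            print(st[i],ce[i].round(1),ray(n,e[0],.01).round(4),np.round(e,1) if 0 else e[1])
    m=((hsv[...,2]<45)&(P[...,2]<.13)&(P[...,2]>-.01)&(P[...,0]>.2)).astype(np.uint8)
    k,l,st,ce=cv2.connectedComponentsWithStats(m)
    for i in range(1,k):
        if 40<st[i,4]<500: print('dark',st[i],ce[i].round(1),ray(n,ce[i],.015).round(4),ray(n,ce[i],.06).round(4))
    
    x=[(240,125,330,285),(415,195,490,285)] if n=='top' else [(190,190,340,295),(350,190,425,220)]
    o=[cv2.resize(im[b:dd,a:c,::-1],None,fx=4,fy=4,interpolation=2) for a,b,c,dd in x]
    H=max(q.shape[0] for q in o);cv2.imwrite(f'pics/{n}crop.png',cv2.resize(np.hstack([cv2.copyMakeBorder(q,0,H-q.shape[0],0,0,0) for q in o]),None,fx=.88,fy=.88))
E
```

```text
top board z 0.05939079172451989
[401 138  31  37 173] [410.  163.5] [ 0.7448 -0.252   0.01  ] (34.265743255615234, 24.632314682006836)
[243 164  78 113 237] [264.4 237.2] [0.6287 0.1189 0.01  ] (127.99102020263672, 54.42564010620117)
[134 179  31  45 186] [155. 211.] [0.7324 0.3562 0.01  ] (25.936416625976562, 44.05186462402344)
[126 189  21  22 264] [135.7 198.9] [0.7505 0.3917 0.01  ] (12.727920532226562, 27.577163696289062)
[311 205   9  58  62] [315.2 234. ] [ 0.6035 -0.0016  0.01  ] (57.553646087646484, 1.0644006729125977)
[435 207  19  25 145] [443.3 219.5] [ 0.5894 -0.2929  0.01  ] (28.839967727661133, 6.514290809631348)
[425 214  23  24 143] [436.5 224.9] [ 0.5809 -0.2765  0.01  ] (29.761228561401367, 6.597494602203369)
[452 239  11  11  72] [458.2 244.8] [ 0.5263 -0.315   0.01  ] (8.137334823608398, 11.159772872924805)
[462 259  18  18 252] [470.5 267.4] [ 0.4722 -0.3302  0.01  ] (17.0, 17.0)
[164 322  25  25 394] [175.6 333.9] [0.4306 0.3284 0.01  ] (24.0, 24.0)
[108 413  30   8  63] [120.3 416. ] [0.2802 0.4532 0.01  ] (6.037774085998535, 29.233253479003906)
dark [300 117 
[... 558 characters left out ...]
.0)
[404 204  14  10 121] [410.7 208.4] [ 0.4695 -0.3239  0.01  ] (9.0, 13.0)
[387 238  60  26 459] [417.2 250.7] [ 0.3776 -0.1611  0.01  ] (61.6168327331543, 7.803004741668701)
[217 251  53  27 237] [242.6 265.1] [0.7015 0.1155 0.01  ] (56.85834884643555, 6.18025541305542)
[128 319  40  30 388] [150.3 338.7] [0.707  0.3783 0.01  ] (18.92896842956543, 42.446044921875)
[260 375  29  27 507] [273.9 388. ] [0.4277 0.3328 0.01  ] (26.0, 28.0)
[163 454  54  26 574] [189.4 470.8] [0.4494 0.5111 0.01  ] (53.0, 25.0)
dark [379 199   9   9  65] [383.5 203.5] [ 0.5413 -0.2986  0.015 ] [ 0.5118 -0.2352  0.06  ]
dark [227 203  16  14 100] [235.6 208.3] [ 0.8765 -0.0514  0.015 ] [ 0.8249 -0.0044  0.06  ]
```

View pics/topcrop.png

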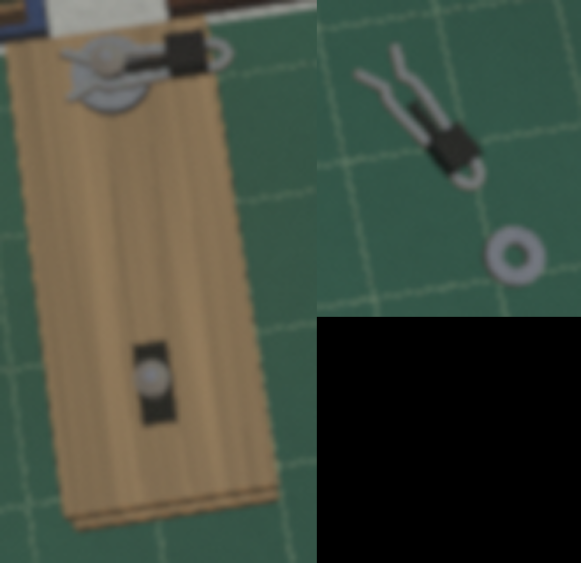

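```bash
cat >> h.py <<'E'
def plan(x,y,z,yaw=None):
    "shares needed from the commanded pose (approx = measured): turn first, then shift in the turned tool axes"
    s=telemetry.read_state();p=np.array(s['tool_pos']);w=s['eef_rot'][2]
    if yaw is None: yaw=w
    dw=(yaw-w+np.pi/2)%np.pi-np.pi/2
    yw=w+dw;X=np.array([np.cos(yw),np.sin(yw),0]);Y=np.array([np.sin(yw),-np.cos(yw),0]);D=np.array([x,y,z])-p
    print('pos',p.round(4),'yaw',round(w,4),'turn z share',round(-dw/(np.pi/2),4),'rows',round(abs(dw)/.125,1),'| shift share',(np.array([D@X,D@Y,-D[2]])/.25).round(4),'F',np.round(s['ft_force'],1),'w',round(s['gripper_width'],4),'t',round(s['time_s'],2),'q6',round(s['q'][5],2))
E
python3 - <<'E'
from h import *
r=lambda u,v,z,n='top':ray(n,(u,v),z)[:2].round(4)
a,b=r(283.2,232.4,.092),r(271.2,141.5,.092);print('near',a,'far',b,np.linalg.norm(b-a),np.arctan2(*(b-a)[::-1]))
print('near side',r(288,247,.086,'side'))
nl,nr,fr=r(258.5,271.3,.06),r(319,264.2,.06),r(298.2,130.7,.06)
print(nl,nr,fr,np.linalg.norm(nl-nr),'yaw',np.arctan2(*(fr-nr)[::-1]),np.arctan2(*(nl-nr)[::-1])-np.pi/2)
g=r(453.3,237.6,.02);t=(r(437.7,208.4,.007)+r(426.6,215.7,.007))/2;e=r(459.3,247.5,.007)
print('grip',g,'tips',t,'bow',e,np.linalg.norm(t-e),'yaw',np.arctan2(*(t-e)[::-1]),'grip est',e+(t-e)*29/108)
plan(.429,.3305,.15,np.arctan2(*(fr-nr)[::-1]))
E
```

```text
near [0.5959 0.065 ] far [0.8008 0.0624] 0.20491649518767394 -0.012688435667590661
near side [0.5896 0.0742]
[0.5289 0.1297] [0.5238 0.0016] [8.326e-01 4.000e-04] 0.1282014820507158 yaw -0.0038859908018915616 -0.03979163138286035
grip [ 0.5431 -0.304 ] tips [ 0.61185 -0.2735 ] bow [ 0.521  -0.3166] 0.10055512169949375 yaw 0.4429655050440224 grip est [ 0.54539491 -0.30502685]
pos [ 0.1613 -0.5256  0.2528] yaw 0.2978 turn z share 0.1921 rows 2.4 | shift share [ 1.0574 -3.4286  0.4111] F [0.  0.1 0. ] w 0.0852 t 0.1 q6 -0.07
```

```bash
python3 -m crank '[0,0,0,0,0,0.064, 0,0,0,0,0,0.064, 0,0,0,0,0,0.064, 0.14,-0.06,0,0,0,0, 0.14,-0.06,0,0,0,0, 0.14,-0.06,0,0,0,0, 0.14,-0.06,0,0,0,0, 0.14,-0.06,0,0,0,0]' 1 20
python3 -m crank '[0.14,-0.06,0,0,0,0, 0.12,-0.1,0,0,0,0, 0.1,-0.13,0,0,0,0, 0,-0.15,0,0,0,0, 0,-0.15,0,0,0,0, 0,-0.15,0,0,0,0, 0,-0.15,0,0,0,0, 0,-0.15,0,0,0,0]'
python3 -m crank '[0,-0.15,0,0,0,0, 0,-0.15,0,0,0,0, 0,-0.15,0,0,0,0, 0,-0.15,0,0,0,0, 0,-0.15,0,0,0,0, 0,-0.15,0,0,0,0, 0,-0.15,0,0,0,0, 0,-0.15,0,0,0,0]'
python3 -c "
from h import *
plan(.429,.3305,.1,-.012)"
```

```text
time_s: 0.77
tool_pos: [0.3381, -0.4504, 0.2531]
eef_rot: [-3.141, 0.0, -0.004]
ft_force: [-0.4, -1.3, -0.2]
gripper_width: 0.0852
time_s: 1.43
tool_pos: [0.4272, -0.19, 0.253]
eef_rot: [-3.141, 0.0, -0.004]
ft_force: [1.1, -0.5, 0.3]
gripper_width: 0.0851
time_s: 2.1
tool_pos: [0.4283, 0.11, 0.2533]
eef_rot: [3.142, 0.0, -0.004]
ft_force: [-0.4, -0.5, 0.0]
gripper_width: 0.0856
pos [0.4283 0.11   0.2533] yaw -0.0038 turn z share 0.0052 rows 0.1 | shift share [-0.0076 -0.8818  0.613 ] F [-0.4 -0.5  0. ] w 0.0856 t 2.1 q6 1.74
```

```bash
python3 -m crank '[0,-0.147,0,0,0,0.005, 0,-0.147,0,0,0,0, 0,-0.147,0,0,0,0, 0,-0.147,0.05,0,0,0, 0,-0.147,0.1,0,0,0, 0,-0.147,0.1,0,0,0, -0.007,0,0.1,0,0,0, 0,0,0.1,0,0,0]' 0.8
python3 -m crank '[0,0,0.1,0,0,0, 0,0,0,0,0,0, 0,0,0,0,0,0]'
python3 - <<'E'
from h import *
for n in('top','side'):
    im,d=grab(n,n+'1')
    print(n,proj(n,(.429,.3305,.01)))
a=cv2.imread('pics/top1.png')[290:390,110:260];b=cv2.imread('pics/side1.png')[310:460,190:340]
z=lambda q:cv2.resize(q,(400,int(400*q.shape[0]/q.shape[1])),interpolation=2)
a,b=z(a),z(b);cv2.imwrite('pics/g1.png',np.hstack([cv2.copyMakeBorder(a,0,b.shape[0]-a.shape[0],0,0,0),b]))
plan(.429,.3305,.026,-.012)
E
```

```text
time_s: 2.77
tool_pos: [0.4284, 0.3256, 0.1421]
eef_rot: [3.141, 0.001, -0.009]
ft_force: [0.7, -0.9, -1.3]
gripper_width: 0.0685
time_s: 3.02
tool_pos: [0.4289, 0.3239, 0.1185]
eef_rot: [3.14, 0.002, -0.012]
ft_force: [1.1, -0.3, 0.2]
gripper_width: 0.0684
top [175.08028538 334.92221812]
side [274.25733826 386.6914536 ]
pos [0.4299 0.3244 0.1205] yaw -0.0119 turn z share 0.0001 rows 0.0 | shift share [-0.0038 -0.0244  0.378 ] F [-0.2 -0.9  0.1] w 0.0683 t 3.12 q6 2.16
```

View pics/g1.png

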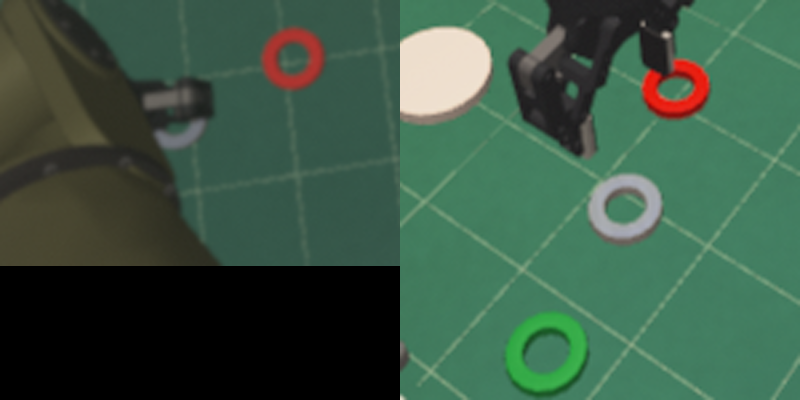

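The close view matches the first estimate: the washer sits under and just ahead of the fingers, with the red ring well clear. I'll correct in y and go down.

```bash
python3 -m crank '[-0.003,-0.024,0.1,0,0,0, 0,0,0.1,0,0,0, 0,0,0.1,0,0,0, 0,0,0.05,0,0,0, 0,0,0.025,0,0,0, 0,0,0,0,0,0, 0,0,0,0,0,0]' 
python3 -c "
from h import *
plan(.429,.3305,.026,-.012)"
```

```text
time_s: 3.7
tool_pos: [0.4293, 0.3305, 0.0266]
eef_rot: [-3.141, -0.001, -0.012]
ft_force: [0.5, -0.5, 0.4]
gripper_width: 0.068
pos [0.4293 0.3305 0.0266] yaw -0.0118 turn z share 0.0001 rows 0.0 | shift share [-0.001   0.      0.0022] F [ 0.5 -0.5  0.4] w 0.068 t 3.7 q6 2.17
```

```bash
python3 -m crank '[0,0,0,0,0,0, 0,0,0,0,0,0, 0,0,0,0,0,0, 0,0,0,0,0,0, 0,0,0,0,0,0, 0,0,0,0,0,0, 0,0,0,0,0,0, 0,0,0,0,0,0]' 0.3 40
python3 -m crank '[0,0,-0.02,0,0,0, 0,0,-0.1,0,0,0, 0,0,-0.15,0,0,0, 0,0,-0.15,0,0,0, 0,0,-0.12,0,0,0, 0,0,0,0,0,0, 0,0,0,0,0,0]'
python3 -c "
from h import *
plan(.594,.068,.17,-.012)"
```

```text
time_s: 4.37
tool_pos: [0.4293, 0.3305, 0.0272]
eef_rot: [-3.14, -0.002, -0.011]
ft_force: [-3.9, -3.6, 13.8]
gripper_width: 0.0462
time_s: 4.95
tool_pos: [0.4291, 0.3305, 0.1623]
eef_rot: [-3.139, -0.003, -0.012]
ft_force: [0.3, 1.0, -1.8]
gripper_width: 0.0464
pos [0.4291 0.3305 0.1623] yaw -0.0116 turn z share 0.0002 rows 0.0 | shift share [ 0.6722  1.0419 -0.0309] F [ 0.3  1.  -1.8] w 0.0464 t 4.95 q6 2.17
```

```bash
python3 - <<'E'
from h import *
for n in('top','side'):
    im,d=grab(n,n+'2')
p=telemetry.read_state()['tool_pos']
o=[]
for n in('top','side'):
    u,v=proj(n,p-[0,0,.018]).astype(int);print(n,u,v)
    q=cv2.imread(f'pics/{n}2.png')[max(v-45,0):v+45,max(0,u-45):u+45];o.append(cv2.resize(q,(400,400),interpolation=2))
cv2.imwrite('pics/g2.png',np.hstack(o))
E
```

```text
top 153 333
side 268 338
```

View pics/g2.png

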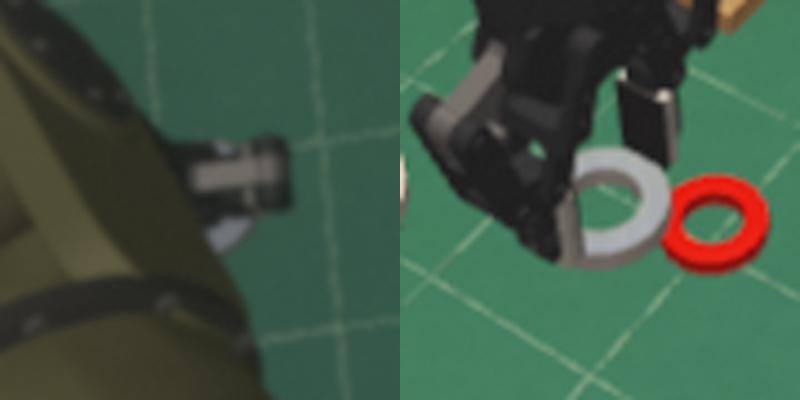

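The washer is held level between the pads, its centre near side pixel (271,340). Next I'll carry it above the rod.

```bash
python3 -m crank '[0.084,0.13,0,0,0,0, 0.084,0.13,0,0,0,0, 0.084,0.13,0,0,0,0, 0.084,0.13,0,0,0,0, 0.084,0.13,0,0,0,0, 0.084,0.13,0,0,0,0, 0.084,0.13,0,0,0,0, 0.084,0.13,0,0,0,0]'
python3 -m crank '[0,0,0.02,0,0,0, 0,0,0.02,0,0,0, 0,0,0,0,0,0, 0,0,0,0,0,0]'
python3 - <<'E'
from h import *
p=telemetry.read_state()['tool_pos']
o=[]
for n in('top','side'):
    grab(n,n+'3')
    u,v=proj(n,p-[0,0,.05]).astype(int);print(n,u,v)
    q=cv2.imread(f'pics/{n}3.png')[max(v-40,0):v+40,max(0,u-40):u+40];o.append(cv2.resize(q,(400,400),interpolation=2))
cv2.imwrite('pics/g3.png',np.hstack(o))
plan(.594,.068,.14,-.012)
E
```

```text
time_s: 5.72
tool_pos: [0.5937, 0.0663, 0.1585]
eef_rot: [3.141, 0.003, -0.012]
ft_force: [0.2, 1.0, 0.1]
gripper_width: 0.0462
time_s: 6.05
tool_pos: [0.5927, 0.0691, 0.1491]
eef_rot: [3.142, 0.002, -0.011]
ft_force: [0.4, 0.1, -0.7]
gripper_width: 0.046
top 281 233
side 287 240
pos [0.5931 0.0692 0.1501] yaw -0.0102 turn z share 0.0012 rows 0.0 | shift share [0.0036 0.0049 0.0404] F [ 0.2  0.6 -1.1] w 0.0461 t 6.15 q6 1.64
```

View pics/g3.png

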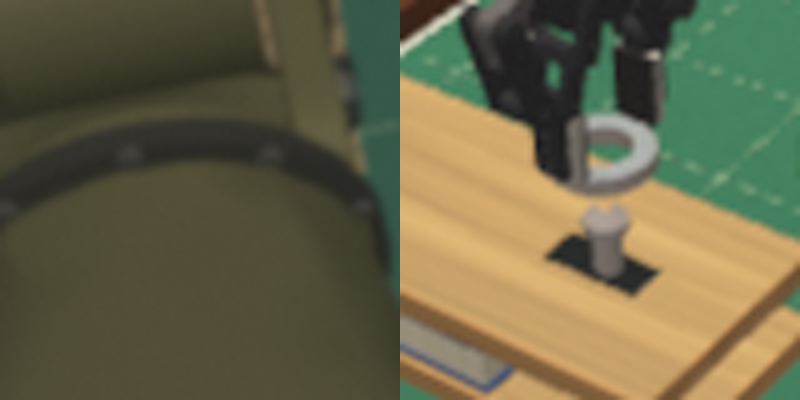

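```bash
python3 - <<'E'
from h import *
r=lambda u,v,z:ray('side',(u,v),z)[:2].round(4)
print('washer',r(287.2,229.3,.133),'bottom-face',r(287.2,229.3+3.2,.123))
print('rod',r(288,244.4,.084),r(288,241.4,.096),r(288.6,253.3,.06))
f=np.load('pics/side3.npz');im=f['im'];P=cloud('side',f['d'])
m=(P[...,2]>.066)&(P[...,2]<.10)&(P[...,0]>.55)&(P[...,0]<.65)&(P[...,1]<.12)&(P[...,1]>.03)
v,u=np.nonzero(m);print(len(u),u.mean(),v.min(),v.max(),[ (y,u[v==y].min(),u[v==y].max()) for y in range(v.min(),v.max()+1)])
g=im.astype(int);m=(P[...,2]>.11)&(P[...,2]<.15)&(P[...,0]>.55)&(P[...,0]<.65)&(g.min(-1)>95)
v,u=np.nonzero(m);print(len(u),[ (y,u[v==y].min(),u[v==y].max()) for y in range(v.min(),v.max()+1) if (v==y).any()])
E
```

```text
washer [0.5903 0.0716] bottom-face [0.5919 0.0705]
rod [0.597  0.0648] [0.5937 0.068 ] [0.5956 0.0667]
82 288.2073170731707 241 253 [(241, np.int64(286), np.int64(291)), (242, np.int64(284), np.int64(292)), (243, np.int64(284), np.int64(292)), (244, np.int64(284), np.int64(292)), (245, np.int64(284), np.int64(292)), (246, np.int64(284), np.int64(292)), (247, np.int64(285), np.int64(291)), (248, np.int64(286), np.int64(291)), (249, np.int64(286), np.int64(291)), (250, np.int64(286), np.int64(291)), (251, np.int64(286), np.int64(291)), (252, np.int64(289), np.int64(290)), (253, np.int64(287), np.int64(287))]
179 [(124, np.int64(397), np.int64(399)), (125, np.int64(402), np.int64(403)), (126, np.int64(406), np.int64(407)), (127, np.int64(410), np.int64(411)), (128, np.int64(414), np.int64(416)), (129, np.int64(418), np.int64(420)), (130, np.int64(423), np.int64(423)), (223, np.int64(285), np.int64(292)), (224, np.int64(284), np.int64(295)), (225, np.int64(284), np.int64(296)), (226, np.int64(285), np.int64(297)), (227, np.int64(286), np.int64(297)), (228, np.int64(287), np.int64(298)), (229, np.int64(293), np.int64(298)), (230, np.int64(293), np.int64(298)), (231, np.int64(282), np.int64(298)), (232, np.int64(282), np.int64(297)), (233, np.int64(282), np.int64(296)), (234, np.int64(282), np.int64(294)), (235, np.int64(282), np.int64(293)), (236, np.int64(281), np.int64(296)), (237, np.int64(279), np.int64(295)), (238, np.int64(281), np.int64(293)), (239, np.int64(284), np.int64(289))]
```

```bash
python3 -m crank '[0.012,0.012,0.04,0,0,0, 0,0,0.04,0,0,0, 0,0,0.04,0,0,0, 0,0,0,0,0,0, 0,0,0,0,0,0]'
python3 - <<'E'
from h import *
p=telemetry.read_state()['tool_pos']
im,d=grab('side','side4')
u,v=proj('side',p-[0,0,.03]).astype(int);print(u,v)
q=im[v-35:v+35,u-35:u+35,::-1];cv2.imwrite('pics/g4.png',cv2.resize(q,(560,560),interpolation=2))
plan(.596,.066,.0875,-.012)
E
```

```text
time_s: 6.57
tool_pos: [0.5961, 0.0652, 0.1191]
eef_rot: [3.141, 0.002, -0.012]
ft_force: [0.6, -0.9, -0.8]
gripper_width: 0.0464
288 242
pos [0.5964 0.0652 0.1199] yaw -0.0116 turn z share 0.0003 rows 0.0 | shift share [-0.0017 -0.0031  0.1295] F [-0.3 -0.2 -1.1] w 0.0464 t 6.62 q6 1.63
```

View pics/g4.png

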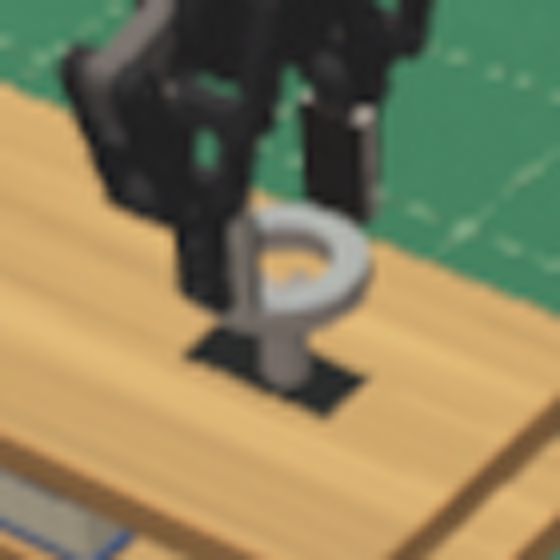

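The tip of the head shows inside the hole at about (293,275). The rod axis at column 287 lies about 2 mm image-right of the washer centre at 280. I'll nudge by that amount and lower.

```bash
python3 -m crank '[-0.006,0.003,0,0,0,0, 0,0,0.02,0,0,0, 0,0,0.02,0,0,0, 0,0,0,0,0,0]'
python3 -m crank '[0,0,0.02,0,0,0, 0,0,0.02,0,0,0, 0,0,0.02,0,0,0, 0,0,0,0,0,0]'
python3 -c "
from h import *
plan(.5955,.066,.0875,-.012)"
```

```text
time_s: 6.95
tool_pos: [0.5945, 0.0644, 0.109]
eef_rot: [3.142, 0.001, -0.012]
ft_force: [0.5, 0.7, -1.0]
gripper_width: 0.0457
time_s: 7.28
tool_pos: [0.5945, 0.0644, 0.0938]
eef_rot: [3.142, 0.002, -0.012]
ft_force: [-0.2, 0.3, -0.9]
gripper_width: 0.0461
pos [0.5945 0.0644 0.0938] yaw -0.0116 turn z share 0.0002 rows 0.0 | shift share [ 0.0039 -0.0064  0.0253] F [-0.2  0.3 -0.9] w 0.0461 t 7.28 q6 1.63
```

```bash
python3 -m crank '[0,0,0.012,0,0,0, 0,0,0.01,0,0,0, 0,0,0,0,0,0, 0,0,0,0,0,0]'
python3 -c "
from h import *
plan(.5955,.066,.0875,-.012)"
```

```text
time_s: 7.62
tool_pos: [0.595, 0.0644, 0.0896]
eef_rot: [-3.142, 0.0, -0.012]
ft_force: [-0.1, -0.1, -0.7]
gripper_width: 0.0465
pos [0.595  0.0644 0.0896] yaw -0.0117 turn z share 0.0002 rows 0.0 | shift share [ 0.002  -0.0064  0.0084] F [-0.1 -0.1 -0.7] w 0.0465 t 7.62 q6 1.63
```

```bash
python3 -m crank '[0,0,0.004,0,0,0, 0,0,0,0,0,0, 0,0,0,0,0,0]'
python3 -m crank '[0,0,0,0,0,0, 0,0,0,0,0,0, 0,0,0,0,0,0, 0,0,0,0,0,0, 0,0,0,0,0,0]' 0.85
python3 -m crank '[0,0,-0.1,0,0,0, 0,0,-0.15,0,0,0, 0,0,-0.15,0,0,0, 0,0,-0.15,0,0,0, 0,0,-0.1,0,0,0, -0.03,0.16,0,0,0,0, -0.03,0.16,0,0,0,0, -0.03,0.16,0,0,0,0]'
python3 -c "
from h import *
plan(.5443,-.3045,.2,.443)"
```

```text
time_s: 7.87
tool_pos: [0.595, 0.0644, 0.0888]
eef_rot: [-3.142, -0.0, -0.012]
ft_force: [1.3, -0.1, -0.5]
gripper_width: 0.0461
time_s: 8.28
tool_pos: [0.595, 0.0644, 0.0887]
eef_rot: [-3.142, -0.0, -0.012]
ft_force: [-0.0, 0.0, 0.1]
gripper_width: 0.0726
time_s: 8.95
tool_pos: [0.5706, -0.0563, 0.2517]
eef_rot: [3.141, -0.001, -0.01]
ft_force: [1.5, 0.7, -0.1]
gripper_width: 0.0728
pos [ 0.5706 -0.0563  0.2517] yaw -0.0101 turn z share -0.2884 rows 3.6 | shift share [-0.5206  0.8519  0.2066] F [ 1.5  0.7 -0.1] w 0.0728 t 8.95 q6 1.42
```

```bash
python3 -m crank '[0,0,0,0,0,-0.072, 0,0,0,0,0,-0.072, 0,0,0,0,0,-0.072, 0,0,0,0,0,-0.072, -0.074,0.122,0.01,0,0,0, -0.074,0.122,0.03,0,0,0, -0.074,0.122,0.03,0,0,0, -0.074,0.122,0.03,0,0,0]' 0.6
python3 -m crank '[-0.074,0.122,0.03,0,0,0, -0.074,0.122,0.03,0,0,0, -0.074,0.122,0.04,0,0,0, 0,0,0,0,0,0, 0,0,0,0,0,0]'
python3 - <<'E'
from h import *
for n in('top','side'): grab(n,n+'5')
a=cv2.imread('pics/side5.png')[180:230,330:430];b=cv2.imread('pics/side5.png')[210:270,250:330]
c=cv2.imread('pics/top5.png')[190:270,400:500]
z=lambda q:cv2.resize(q,(390,300),interpolation=2)
cv2.imwrite('pics/g5.png',np.vstack([np.hstack([z(a),z(b)]),np.hstack([z(c),z(c)*0])]))
plan(.5443,-.3045,.027,.443)
E
```

```text
time_s: 9.62
tool_pos: [0.5559, -0.1987, 0.226]
eef_rot: [3.141, -0.0, 0.441]
ft_force: [-0.0, 0.0, -0.0]
gripper_width: 0.0514
time_s: 10.03
tool_pos: [0.5443, -0.3051, 0.2002]
eef_rot: [-3.14, 0.001, 0.438]
ft_force: [0.7, -0.3, -0.1]
gripper_width: 0.0514
pos [ 0.5452 -0.3031  0.2014] yaw 0.4409 turn z share -0.0013 rows 0.0 | shift share [-0.0057  0.0034  0.6974] F [1.2 1.2 0. ] w 0.051 t 10.13 q6 0.56
```

View pics/g5.png

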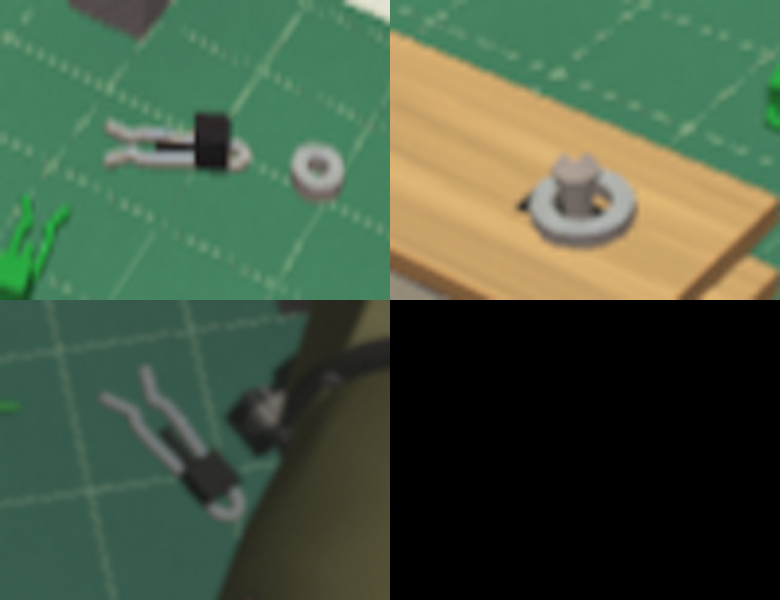

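The washer lies flat around the rod, at about (582,205) in the right-hand crop, and the clip hasn't moved. Now for the clip's grip.

```bash
python3 -m crank '[-0.008,-0.008,0.15,0,0,0, 0,0,0.15,0,0,0, 0,0,0.15,0,0,0, 0,0,0.13,0,0,0, 0,0,0.07,0,0,0, 0,0,0.03,0,0,0, 0,0,0,0,0,0, 0,0,0,0,0,0]'
python3 - <<'E'
from h import *
im,d=grab('side','side6')
q=im[165:235,330:430,::-1];cv2.imwrite('pics/g6.png',cv2.resize(q,(700,490),interpolation=2))
plan(.5425,-.302,.030,.443)
E
```

```text
time_s: 10.8
tool_pos: [0.5433, -0.3024, 0.0326]
eef_rot: [3.14, -0.001, 0.442]
ft_force: [0.2, -0.6, 0.1]
gripper_width: 0.0513
pos [ 0.5434 -0.3027  0.0331] yaw 0.4414 turn z share -0.001 rows 0.0 | shift share [-0.0021 -0.0041  0.0124] F [-0.2  0.3 -0.2] w 0.0514 t 10.85 q6 0.56
```

View pics/g6.png

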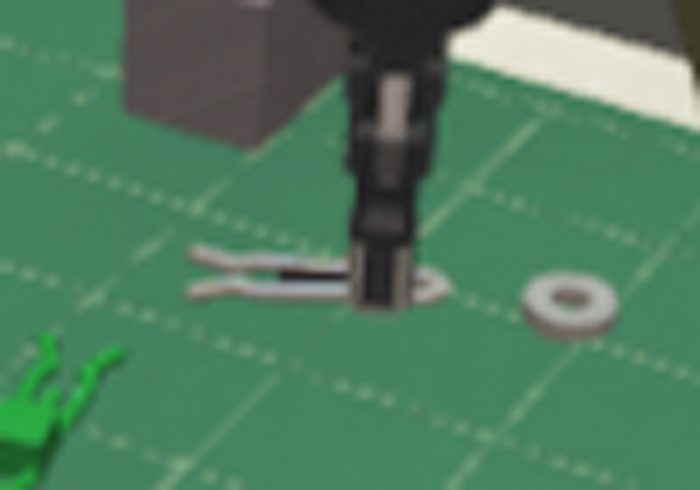

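The fingers straddle the black grip, centred at about (380,275) in the crop. Closing now.

```bash
python3 -m crank '[0,0,0,0,0,0, 0,0,0,0,0,0, 0,0,0,0,0,0, 0,0,0,0,0,0, 0,0,0,0,0,0, 0,0,0,0,0,0]' 0.15 70
python3 -m crank '[0,0,-0.02,0,0,0, 0,0,-0.1,0,0,0, 0,0,-0.15,0,0,0, 0,0,-0.15,0,0,0, 0,0,-0.12,0,0,0, 0,0,0,0,0,0]'
python3 - <<'E'
from h import *
im,d=grab('side','side7');im2,d2=grab('top','top7')
s=telemetry.read_state();u,v=proj('side',s['tool_pos']).astype(int)
q=im[v-25:v+45,u-60:u+40,::-1];cv2.imwrite('pics/g7.png',cv2.resize(q,(800,560),interpolation=2));print(u,v)
plan(.5955-.05-.06,.066,.18,-.012)
E
```

```text
time_s: 11.35
tool_pos: [0.5431, -0.3031, 0.033]
eef_rot: [3.139, -0.001, 0.441]
ft_force: [-0.9, 1.6, 8.8]
gripper_width: 0.0217
time_s: 11.85
tool_pos: [0.5442, -0.3038, 0.1738]
eef_rot: [3.133, -0.006, 0.441]
ft_force: [1.0, -0.2, -0.6]
gripper_width: 0.022
388 153
pos [ 0.5426 -0.3028  0.1676] yaw 0.4407 turn z share 0.2882 rows 3.6 | shift share [-0.246  -1.4725 -0.0498] F [-0.3 -0.  -1.5] w 0.0215 t 11.95 q6 0.56
```

View pics/g7.png

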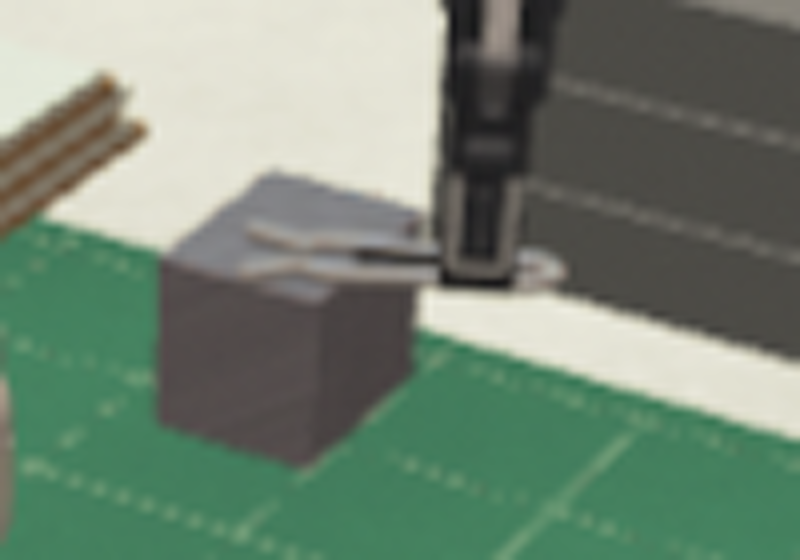

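```bash
python3 -m crank '[0,0,0,0,0,0.072, 0,0,0,0,0,0.072, 0,0,0,0,0,0.072, 0,0,0,0,0,0.072, -0.025,-0.147,0,0,0,0, -0.025,-0.147,0,0,0,0, -0.025,-0.147,0,0,0,0, -0.025,-0.147,0,0,0,0]'
python3 -m crank '[-0.025,-0.147,0,0,0,0, -0.025,-0.147,0,0,0,0, -0.025,-0.147,0,0,0,0, -0.025,-0.147,0,0,0,0, -0.025,-0.147,0,0,0,0, -0.025,-0.147,0,0,0,0, 0,0,0,0,0,0, 0,0,0,0,0,0]'
python3 -c "
from h import *
plan(.486,.066,.1065,-.012)"
```

```text
time_s: 12.62
tool_pos: [0.5178, -0.1538, 0.1644]
eef_rot: [-3.141, 0.003, -0.012]
ft_force: [1.4, 0.2, -1.4]
gripper_width: 0.0219
time_s: 13.28
tool_pos: [0.4833, 0.0669, 0.165]
eef_rot: [3.141, 0.002, -0.008]
ft_force: [0.3, -0.6, -0.2]
gripper_width: 0.0213
pos [0.4833 0.0669 0.165 ] yaw -0.0085 turn z share 0.0022 rows 0.0 | shift share [0.0109 0.0035 0.234 ] F [ 0.3 -0.6 -0.2] w 0.0213 t 13.28 q6 1.64
```

```bash
python3 -m crank '[0.01,0.003,0.08,0,0,0.002, 0,0,0.08,0,0,0, 0,0,0.05,0,0,0, 0,0,0.015,0,0,0, 0,0,0,0,0,0, 0,0,0,0,0,0]'
python3 - <<'E'
from h import *
s=telemetry.read_state();p=s['tool_pos']
im,d=grab('side','side8');im2,d2=grab('top','top8')
q=im[210:280,260:360,::-1];cv2.imwrite('pics/g8.png',cv2.resize(q,(800,560),interpolation=2))
plan(.486,.066,.1065,-.012)
# predicted side pixels of clip leg tips and rod in this crop
for nm,X in dict(tipL=p+[.079,.015,-.033],tipR=p+[.079,-.015,-.033],rod84=(.5955,.066,.084),wtop=(.5955,.066,.07)).items():
    print(nm,((proj('side',X)-[260,210])*8).round())
E
```

```text
time_s: 13.78
tool_pos: [0.4869, 0.0641, 0.1101]
eef_rot: [3.142, 0.0, -0.016]
ft_force: [-0.2, 0.7, -1.0]
gripper_width: 0.0216
pos [0.4871 0.0644 0.1107] yaw -0.0153 turn z share -0.0021 rows 0.0 | shift share [-0.0044 -0.0063  0.0166] F [-0.4 -0.3  0. ] w 0.0218 t 13.88 q6 1.64
tipL [283. 360.]
tipR [347. 303.]
rod84 [226. 279.]
wtop [228. 318.]
```

View pics/g8.png

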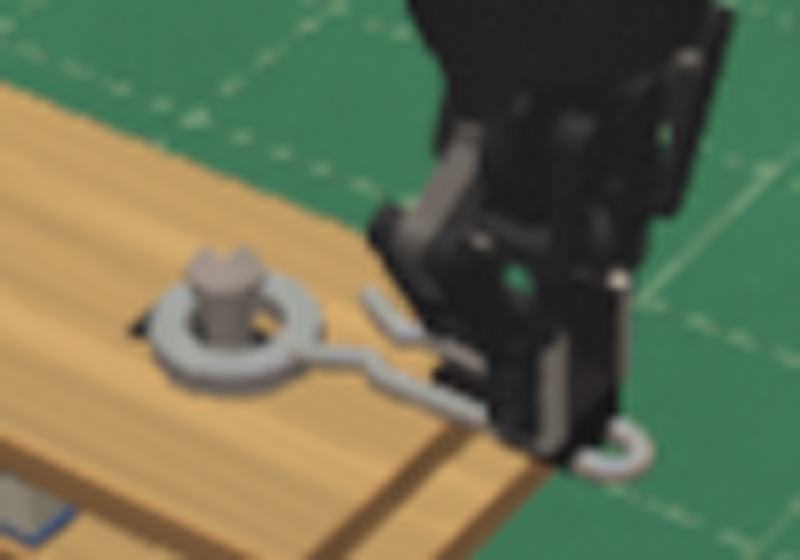

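The clip is level. Its leg tips are at (300,352) and (365,290) in the crop, slightly behind the prediction, and the rod head is at (226,275). I'll get the lateral offset and yaw numerically from the depth.

```bash
python3 - <<'E'
from h import *
s=telemetry.read_state();p=s['tool_pos']
for n in('side','top'):
    f=np.load(f'pics/{n}8.npz');im=f['im'].astype(int);P=cloud(n,f['d'])
    sat=im.max(-1)-im.min(-1)
    m=(P[...,2]>.066)&(P[...,2]<.100)&(np.abs(P[...,1]-.066)<.06)&(P[...,0]>.41)&(P[...,0]<.64)&(sat<35)&(im.min(-1)>90)
    k,l,st,ce=cv2.connectedComponentsWithStats(m.astype(np.uint8),connectivity=8)
    for i in range(1,k):
        if st[i,4]>4:
            q=P[l==i];print(n,st[i],'mean',q.mean(0).round(4),'min',q.min(0).round(3),'max',q.max(0).round(3))
    for nm,X in dict(bow=p+[-.0255,0,-.0295],rod=(.5955,.066,.09),tipL=p+[.079,.015,-.03],tipR=p+[.079,-.015,-.03]).items(): print(nm,proj(n,X).round(1))
    b=(P[...,2]>.066)&(np.abs(P[...,1]-.066)<.05)&(P[...,0]>.505)&(P[...,0]<.57)&(P[...,2]<.095)&(sat<40)&(im.min(-1)>75)
    for x in np.arange(.505,.57,.007):
        c=b&(np.abs(P[...,0]-x)<.0035);print(round(x,3),sorted(P[c][:,1].round(4).tolist()), P[c][:,2].mean().round(4) if c.any() else '')
E
```

```text
side [279 241  42  22 258] mean [0.577 0.071 0.076] min [0.504 0.042 0.066] max [0.618 0.09  0.095]
side [305 246   9   7  24] mean [0.5488 0.0526 0.0818] min [0.535 0.045 0.08 ] max [0.561 0.058 0.084]
side [315 253   5   3   7] mean [0.5251 0.0545 0.0815] min [0.519 0.052 0.08 ] max [0.529 0.057 0.084]
side [332 262  10   9  50] mean [0.466  0.0662 0.0818] min [0.458 0.052 0.076] max [0.474 0.076 0.085]
bow [339.1 267.2]
rod [288.  242.8]
tipL [295.2 253.8]
tipR [303.2 246.7]
0.505 [0.0724, 0.0756] 0.0827
0.512 [0.0643, 0.0651, 0.0722, 0.0725, 0.0732, 0.074, 0.0743, 0.0746, 0.0747, 0.0752, 0.076, 0.0774] 0.0817
0.519 [0.0552, 0.0561, 0.065, 0.0728, 0.0732, 0.0743, 0.0752, 0.0752, 0.0765, 0.0767] 0.0815
0.526 [0.0522, 0.0525, 0.0538, 0.0545, 0.0568, 0.0643, 0.066, 0.0717, 0.0727, 0.0737, 0.0737, 0.0741, 0.0762, 0.0765, 0.0772] 0.0813
0.533 [0.0549, 0.0551, 0.0704, 0.073, 0.0735, 0.074, 0.0741, 0.0742, 0.0743, 0.0761, 0.0764, 0.0764, 0.0771] 0.0819
0.54 [0.0543, 0.0544, 0.0548, 0.0548, 0.0571, 0.0704, 0.0705, 0.0754, 0.0757, 0.0776] 0.0826
0.547 [0.0524, 0.0531, 0.0534, 0.0537, 0.0542, 0.0549, 0.0551, 0.0583, 0.0697, 0.0707, 0.0711, 0.0719, 0.0725, 0.0725, 0.0732, 0.0754] 0.082
0.554 [0.0472, 0.0488, 0.0497, 0.0503, 0.0514, 0.0534, 0.0552, 0.0728, 0.0735, 0.0737, 0.0738, 0.074, 0.0744, 0.0745, 0.0766, 0.0772, 0.0783] 0.0815
0.561 [0.0452, 0.0496, 0.05, 0.05, 0.0756, 0.0757, 0.0772, 0.0781, 0.0783, 0.0793, 0.0797] 0.082
0.568 [] 
top [274 224  23  15 202] mean [0.6042 0.0639 0.0759] min [0.59  0.039 0.066] max [0.62  0.087 0.098]
bow [293.2 297. ]
rod [282.8 232.9]
tipL [278.8 248.5]
tipR [293.1 246.3]
0.505 [] 
0.512 [] 
0.519 [] 
0.526 [] 
0.533 [] 
0.54 [] 
0.547 [] 
0.554 [] 
0.561 [] 
0.568 []
```

Measured in the side frame, the clip axis lies about 4 mm to −y of the rod at the mouth, with a small yaw error. I'll correct both, lower to neck height, then advance.

```bash
python3 -m crank '[0,-0.011,0.016,0,0,-0.0095, 0,0,0,0,0,0, 0,0,0,0,0,0, 0,0,0,0,0,0]'
python3 -m crank '[0.03,0,0,0,0,0, 0.03,0,0,0,0,0, 0.03,0,0,0,0,0, 0.02,0,0,0,0,0, 0,0,0,0,0,0, 0,0,0,0,0,0]'
python3 - <<'E'
from h import *
grab('side','side9')
f=np.load('pics/side9.npz');im=f['im'].astype(int);P=cloud('side',f['d']);sat=im.max(-1)-im.min(-1)
b=(P[...,2]>.0705)&(np.abs(P[...,1]-.066)<.05)&(P[...,0]>.5)&(P[...,0]<.62)&(P[...,2]<.1)&(sat<40)&(im.min(-1)>75)
for x in np.arange(.53,.62,.008):
    c=b&(np.abs(P[...,0]-x)<.004);print(round(x,3),(np.sort(P[c][:,1])*1e3).round().astype(int).tolist(), (P[c][:,2].mean()*1e3).round(1) if c.any() else '')
plan(.52,.0672,.1065,.0)
E
```

```text
time_s: 14.22
tool_pos: [0.4867, 0.0675, 0.106]
eef_rot: [3.142, -0.0, 0.0]
ft_force: [0.1, 0.4, -1.9]
gripper_width: 0.0216
time_s: 14.72
tool_pos: [0.5143, 0.0674, 0.1056]
eef_rot: [3.142, 0.0, 0.0]
ft_force: [-0.2, 0.5, -0.9]
gripper_width: 0.0217
0.53 [76, 78, 78, 78, 80] 77.8
0.538 [71, 75, 76, 77, 78, 80, 80, 82] 78.5
0.546 [58, 60, 68, 69, 69, 76, 78, 78, 78, 80, 80, 81, 83] 76.9
0.554 [56, 56, 57, 57, 58, 58, 71, 76, 76, 76, 77, 78, 79, 79, 80, 81, 81] 76.6
0.562 [60, 60, 60, 76, 76, 77, 78, 78, 79, 79, 80, 80] 78.0
0.57 [56, 57, 57, 59, 60, 60, 62, 62, 62, 63, 72, 75, 75, 75, 76, 78, 78, 79, 79, 81] 77.6
0.578 [53, 55, 57, 58, 59, 59, 60, 60, 61, 75, 75, 76, 76, 78, 78, 79, 79, 79, 80, 81, 81, 81, 83] 77.1
0.586 [52, 52, 53, 54, 54, 55, 57, 59, 63, 64, 64, 64, 65, 65, 66, 67, 67, 67, 67, 67, 68, 68, 68, 69, 70, 70, 71, 71, 72, 72, 72, 73, 74, 75, 75, 77, 78, 79, 81, 81, 82, 83, 83, 83, 83, 84] 82.2
0.594 [63, 64, 66, 67, 67, 68, 69, 70, 71, 71, 71, 71, 72, 72, 72, 72, 72, 72, 72, 73, 73, 73, 73, 73, 73, 74, 74, 76, 76, 77, 77, 78, 78, 82] 85.6
0.602 [70, 71, 72, 73, 73, 73, 75, 77] 87.8
0.61 [79, 81] 70.5
0.618 [] 
pos [0.5141 0.0674 0.1057] yaw 0.0001 turn z share 0.0 rows 0.0 | shift share [ 0.0237  0.001  -0.0033] F [ 0.5 -0.3 -0.9] w 0.0216 t 14.77 q6 1.63
```

```bash
python3 -m crank '[0.024,0.004,0,0,0,0, 0.024,0,0,0,0,0, 0,0,0,0,0,0, 0,0,0,0,0,0]' | sed -n '2p;4p'
python3 -m crank '[0.01,0,0,0,0,0, 0,0,0,0,0,0]'| sed -n '2p;4p'
python3 -m crank '[0.01,0,0,0,0,0, 0,0,0,0,0,0]'| sed -n '2p;4p'
python3 -m crank '[0.01,0,0,0,0,0, 0,0,0,0,0,0]'| sed -n '2p;4p'
```

```text
tool_pos: [0.5265, 0.0664, 0.1059]
ft_force: [0.1, -1.0, -0.0]
tool_pos: [0.5288, 0.0665, 0.1059]
ft_force: [-1.2, 1.1, -1.3]
tool_pos: [0.5313, 0.0667, 0.1059]
ft_force: [-1.2, 3.2, -0.6]
tool_pos: [0.5337, 0.0666, 0.1058]
ft_force: [-3.7, 2.9, -2.2]
```

```bash
python3 -m crank '[0.008,-0.006,0,0,0,0, 0,0,0,0,0,0]'| sed -n '2p;4p'
python3 -m crank '[0.01,0,0,0,0,0, 0,0,0,0,0,0]'| sed -n '2p;4p'
python3 -m crank '[0.01,0,0,0,0,0, 0,0,0,0,0,0]'| sed -n '2p;4p'
```

```text
tool_pos: [0.5356, 0.0678, 0.1057]
ft_force: [-4.1, -1.3, -1.7]
tool_pos: [0.5379, 0.0677, 0.1056]
ft_force: [-7.3, -0.8, -1.2]
tool_pos: [0.5402, 0.0677, 0.1055]
ft_force: [-8.3, -1.4, -0.9]
```

```bash
python3 -m crank '[0.008,0,0,0,0,0, 0,0,0,0,0,0]'| sed -n '2p;4p'
python3 -m crank '[0.008,0,0,0,0,0, 0,0,0,0,0,0]'| sed -n '2p;4p'
```

```text
tool_pos: [0.5419, 0.0677, 0.1054]
ft_force: [-9.3, -1.7, 0.0]
tool_pos: [0.5437, 0.0677, 0.1053]
ft_force: [-10.9, -1.2, 0.9]
```

```bash
python3 -m crank '[0.008,0,0,0,0,0, 0,0,0,0,0,0]'| sed -n '2p;4p'
```

```text
tool_pos: [0.5455, 0.0677, 0.1052]
ft_force: [-12.4, -2.4, -0.2]
```

```bash
python3 -m crank '[0.008,0,0,0,0,0, 0,0,0,0,0,0]'| sed -n '2p;4p'
```

```text
tool_pos: [0.5473, 0.0678, 0.105]
ft_force: [-14.2, -1.8, 0.5]
```

```bash
python3 -m crank '[0.006,0,0,0,0,0, 0,0,0,0,0,0]'| sed -n '2p;4p'
```

```text
tool_pos: [0.5485, 0.0677, 0.1049]
ft_force: [-13.7, -1.6, -0.1]
```

```bash
python3 -m crank '[0.006,0,0,0,0,0, 0,0,0,0,0,0]'| sed -n '2p;4p'
```

```text
tool_pos: [0.5499, 0.0677, 0.1048]
ft_force: [-15.8, -1.0, 0.5]
```

```bash
python3 -m crank '[0.006,0,0,0,0,0, 0,0,0,0,0,0]'| sed -n '2p;4p'
```

```text
tool_pos: [0.5524, 0.0677, 0.1053]
ft_force: [-2.2, -1.4, -1.1]
```

It snapped: the force fell from 15.8 N to 2 N. Now I'll ease back, lower onto the washer, and release.

```bash
python3 -m crank '[-0.006,0,0.005,0,0,0, 0,0,0,0,0,0, 0,0,0,0,0,0]'
python3 -m crank '[0,0,0,0,0,0, 0,0,0,0,0,0, 0,0,0,0,0,0, 0,0,0,0,0,0, 0,0,0,0,0,0]' 0.55
python3 -m crank '[0,0,-0.05,0,0,0, 0,0,-0.1,0,0,0, 0,0,-0.15,0,0,0, 0,0,-0.15,0,0,0, -0.1,0,-0.1,0,0,0, -0.15,0,0,0,0,0, -0.15,0,0,0,0,0, 0,0,0,0,0,0]'
python3 -m crank '[0,0.15,0,0,0,0, 0,0.15,0,0,0,0, 0,0.15,0,0,0,0, 0,0.15,0,0,0,0, 0,0.15,0,0,0,0, 0,0.15,0,0,0,0, 0,0,0,0,0,0, 0,0,0,0,0,0]'
python3 - <<'E'
from h import *
grab('side','side10');grab('top','top10')
a=cv2.imread('pics/side10.png')[195:295,185:345];b=cv2.imread('pics/top10.png')[125:285,230:330]
a=cv2.resize(a,(480,300),interpolation=2);b=cv2.resize(b,(312,500),interpolation=2);a2=cv2.resize(cv2.imread('pics/side10.png'),(480,300))
cv2.imwrite('pics/g10.png',np.hstack([np.vstack([a,a2]),cv2.copyMakeBorder(b,0,100,0,0,0)]))
E
```

```text
time_s: 17.52
tool_pos: [0.5518, 0.0678, 0.1047]
eef_rot: [3.141, -0.0, -0.0]
ft_force: [-1.8, -2.5, -2.1]
gripper_width: 0.0216
time_s: 17.93
tool_pos: [0.5518, 0.068, 0.1048]
eef_rot: [-3.142, -0.0, 0.0]
ft_force: [-0.5, 0.4, -0.1]
gripper_width: 0.0468
time_s: 18.6
tool_pos: [0.4468, 0.0681, 0.2419]
eef_rot: [3.142, 0.002, 0.001]
ft_force: [0.4, -0.1, 1.2]
gripper_width: 0.047
time_s: 19.27
tool_pos: [0.4515, -0.1584, 0.242]
eef_rot: [-3.141, 0.0, -0.003]
ft_force: [0.2, -0.2, -0.6]
gripper_width: 0.0467
```

View pics/g10.png

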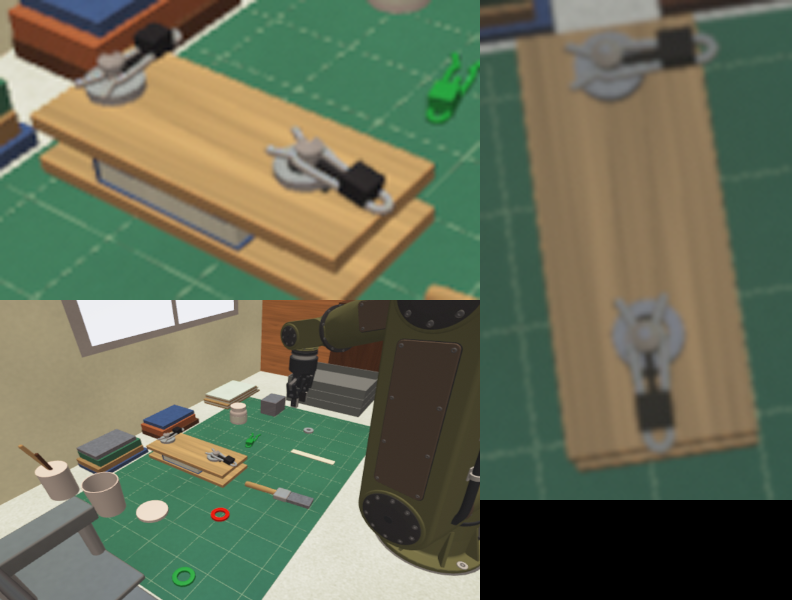

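Both views show the washer flat and the legs past the rod. The head-to-grip distance is about 25 px, against about 24 px on the far rod. The bystanders look unmoved. Handing in.

```bash
python3 -c "
from h import *
print(job.job_done())"
```

```text
the job is handed in; nothing more can be done
None
```

The large washer lies flat on the board over the near rod. The clip is pushed onto the neck between washer and head, and it snapped home. I handed the job in at about 19 s of the 72 s allowed.

- **Snap:** the push rose to 15.8 N, then fell to about 2 N. I stopped there, eased back slightly and let go. The position and force readings suggest the rod stayed within its limits, but I did not measure its deflection.
- **Final pictures:** the clip points along the boards. Its head-to-grip distance is about 25 px, against about 24 px on the far rod. The gripper is clear, and the bystanders in view look unmoved, judged by eye only.
- **Small disagreements:**
  - The two cameras differed by 3–5 mm in places, so I averaged them and corrected each approach from close views.
  - The gripper reads 2–4 mm less than the known widths: 46 mm on the 50 mm washer and 22 mm on the 24 mm grip.
  - Closing on the washer and on the clip gave brief upward forces of 14 N and 9 N, perhaps the fingertips brushing the bench.
  - One clip leg touched the rod first, with about 3 N sideways. I shifted the clip 1.5 mm before pushing on.

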